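Condiments in order of height on the tray

TASK

Line up the four condiments - the small white jar, the salt shaker, the tall brown jar and the green oil bottle - in order of height on the tray, each standing upright in the middle of its own cork mat. The tallest goes on the mat at the end of the row that is nearer the candle, and they step down in height from there to the lowest at the far end.

Things in the scene. Friction and masses are not known exactly. Their poses are not given: they have to be found in the camera images.
- small_jar: the small round jar, the lowest of the four: white, with a flat steel lid, 48 mm across, 62 mm high; its sides are straight and can be gripped 36 mm above its foot. Loose, standing upright on the table. Origin: centre of its underside; z up along its axis.
- salt_shaker: the salt shaker: clear and white with a grey domed cap, 44 mm across at the foot, tapering to a cap 34 mm across, 90 mm high; it can be gripped by the cap, 70 mm above its foot. Loose, standing upright on the table. Origin: centre of its underside; z up along its axis.
- tall_jar: the tall slim jar: plain reddish-brown earthenware with a flat pale wooden lid, 50 mm across, 125 mm high; its sides are straight; it can be gripped 85 to 110 mm above its foot. Loose, standing upright on the table. Origin: centre of its underside; z up along its axis.
- oil_bottle: the oil bottle, the tallest of the four: green glass with a narrow neck and a cork stopper, 54 mm across, 180 mm high; the body goes in above 106 mm; the straight neck, 22 mm across, 136 to 162 mm above its foot, can be gripped 150 mm above its foot. Loose, standing upright on the table. Origin: centre of its underside; z up along its axis.
- mat_1: one of four flat round cork mats, 76 mm across, let into a dark wooden tray in a straight row, 98 to 102 mm from centre to centre; its top stands 16 mm above the table, 3 mm proud of the tray (430 x 112 mm, a low steel bar handle 25 mm high at each end). Fixed. Origin: centre of the mat's underside, 13 mm above the table; z up, x across the row, y along it. This is the mat at the left end of the row (+y, seen from the robot).
- mat_2: one of four flat round cork mats, 76 mm across, let into a dark wooden tray in a straight row, 98 to 102 mm from centre to centre; its top stands 16 mm above the table, 3 mm proud of the tray (430 x 112 mm, a low steel bar handle 25 mm high at each end). Fixed. Origin: centre of the mat's underside, 13 mm above the table; z up, x across the row, y along it. Second from the left (+y).
- mat_3: one of four flat round cork mats, 76 mm across, let into a dark wooden tray in a straight row, 98 to 102 mm from centre to centre; its top stands 16 mm above the table, 3 mm proud of the tray (430 x 112 mm, a low steel bar handle 25 mm high at each end). Fixed. Origin: centre of the mat's underside, 13 mm above the table; z up, x across the row, y along it. Third from the left (+y).
- mat_4: one of four flat round cork mats, 76 mm across, let into a dark wooden tray in a straight row, 98 to 102 mm from centre to centre; its top stands 16 mm above the table, 3 mm proud of the tray (430 x 112 mm, a low steel bar handle 25 mm high at each end). Fixed. Origin: centre of the mat's underside, 13 mm above the table; z up, x across the row, y along it. At the right end of the row (-y).
- candle: a candle in a squat turquoise pot, 78 mm across, 70 mm high, standing just beyond one end of the tray, either the left (+y) or the right (-y); a cream mug stands beyond the other end. Fixed. Origin: centre of its underside.

How it is judged:
By the outcome, as a careful person would: the job done as asked, in the order asked, and still so for the second after the job is handed in, with the robot touching nothing.
It also fails if it takes over 106 s, if anything falls off the work surface, if the arm or the gripper's body presses on something with over 40 N, if the wrist force passes 120 N, or if a joint passes its speed limit or range.

ROBOT

A 6-joint arm with a two-finger parallel gripper is mounted at the origin on a cart in front of the work surface, level with it; the furniture and walls round the work are solid. World frame = base frame: x ahead of the robot, y to its left, z up, the work surface at z = 0. Lengths are in m, angles in rad, forces in N, time in s.
With the tool pointing down it reaches from about 0.375 to 0.9 m from the base axis. Payload 3.1 kg.
Tool frame: the origin (TCP) lies between the finger pads; the fingertips stand 22 mm ahead of it and the grasp point (between the pads) lies 3 mm ahead of it; z points along the fingers, y is the line along which they close (so a half turn about z gives the same grasp; the last joint's range is limited). The gripper opens to 87 mm and grips with 3 to 60 N. Pads are 19 mm wide; open, the fingers measure 117 mm over their backs; the gripper's body (75 mm by 190 mm) begins 51 mm behind the grasp point.
Start: joints at [0.972, 0.527, 1.433, -0, 1.181, -0.178], TCP at [0.255, 0.57, 0.245] pointing down, gripper open.
Joint ranges: [-3.08, 3.08], [-0.75, 2.2], [0.22, 2.44], [-1.43, 4.57], [0, 2.65], [-2.85, 2.85]. Speed limits (rad/s): [2.79, 2.79, 3.14, 3.14, 3.14, 3.14].

INTERFACE

Orientations are given as a unit quaternion [x, y, z, w].
In Python, from rig import robot gives the robot as it stands.
- The arm moves only by the tool move_arm, never from a script. Its argument "series" is text: rows parted by semicolons, each of 6 numbers parted by spaces: the shift along the tool's x, y, z in mm, then the turn, a rotation vector about the tool's x, y, z in degrees. In form: dx dy dz ax ay az; .... A call has 1 to 8 rows; each row is the pose to reach, as a shift and turn from the pose commanded when the call began, along the tool's axes at that moment; what a row does not reach only later rows make up. A row lasts 1/12 s, in which the tool goes at most 41.7 mm and 7.16 degrees, less where a joint would pass 70% of its speed; a pose out of reach is approached as far as the arm can. A call with a gripper value outside its range is refused whole. "jaw" is the opening, from 0 (shut) to 1 (fully open), set as the call begins (left out, the last holds). The fingers move at their own pace and stop on an object; "newtons" is the grip in N (left out, the last holds). Time passes only in rows, so rows that repeat a pose let the fingers close. It gives the time, the measured TCP pose, the force, the opening and the grip force at its end, in the units of the state.
- robot.get_obs(): the state, without advancing time (a new reading comes with each control period).
- robot.camera(name): name is "side" or "top"; returns a dict with "img" (420x560x3 uint8, red, green, blue), "mtx" (3x3 intrinsics, pixels), "distortion" ([k1, k2, p1, p2, k3] as OpenCV has them; the pictures are not rectified), "world_to_cam" (4x4, takes a point from world to camera coordinates). Camera axes: x right, y down, z forward; pixel columns grow to the right and rows downward; lengths in m; the calibration is good to about 2 mm. A picture is of the moment at which its call begins. There is no depth.
- robot.hand_in(): hands the job in; it is judged then, once.
Trained networks look in a picture, given as the dict that the camera call returned (one of the last four; its "shot" number tells which), for a name from the list of things; names that differ only in an ending like _2 or _b are one class to them, and where a whole thing is asked for, a point or a joint stands for the part that bears it (a point fixed in the world has none). Each returns a list of dicts, best first, with "p" (0 to 1); they miss things now and then, are a little off and sometimes report something else, mostly with a low value. They report only what shows in the picture. A call takes as long as a camera call.
- robot.search_frame(picture, thing): "xyz" ([x, y, z] in m, in world coordinates, good to about 4 mm: the middle of the surface that is visible of it).
- robot.tip_of(picture, thing): "xyz" ([x, y, z] in m, in world coordinates, good to about 4 mm: a listed point, or the origin of a listed thing).
The state is a dict: "time": time; "q": joint angles; "joint_velocities": joint speeds; "joint_torque": joint torques, N m; "position": TCP position; "tool_rot": TCP orientation; "ft_force": force on the tool from outside, world axes, zero at the start; "moment": the same for the moment, N m; "grip_width": finger opening in m; "grip_force": force on a finger pad.
Only numpy, scipy, OpenCV 4.12 (cv2) and the standard library are available. Lean on these libraries where they do the work, as an engineer would, in place of code of your own. Each camera call takes 0.05 s, during which the arm holds its last target. There are 200 camera calls.

## Working session

There is one attempt and no reset: what is moved stays moved. The work goes in short steps, Python scripts to look and compute and a tool call to move; the robot and the scene stay as the last step left them, time stands still between calls to the robot, and variables do not carry over. Pictures are saved under pics/ and viewed, at most 14 in all, crops included, and the job is handed in when it is done.

Besides the shell and the picture viewer there is one more tool, called after "Call:" by a JSON object that holds its "op" and its "data". move_arm: Moves the arm, as the interface text tells. Its arguments: {"type":"object","properties":{"series":{"type":"string"},"jaw":{"type":"number"},"newtons":{"type":"number"}},"required":["series"]}

```bash
mkdir -p pics; cat > h.py <<'E'
from rig import robot
import numpy as np, cv2
from scipy.spatial.transform import Rotation as R
def snap(n,f):
    c=robot.camera(n); cv2.imwrite('pics/'+f,c['img'][:,:,::-1]); return c
def pix2w(c,uv,z):
    p=cv2.undistortPoints(np.array([[uv]],float),c['mtx'],np.array(c['distortion'],float))[0,0]
    T=np.array(c['world_to_cam']);d=T[:3,:3].T@np.array([p[0],p[1],1]);o=-T[:3,:3].T@T[:3,3]
    return o+d*(z-o[2])/d[2]
def rel(xyz):
    o=robot.get_obs();return R.from_quat(o['tool_rot']).inv().apply(np.array(xyz)-o['position'])*1000
E
python3 - <<'E'
from h import *
for n in ['top','side']:
    c=snap(n,n+'0.png')
    for t in ['small_jar','salt_shaker','tall_jar','oil_bottle','mat_1','candle']:
        print(n,t,[(np.round(d['xyz'],3).tolist(),round(d['p'],2)) for d in robot.tip_of(c,t)][:5])
o=robot.get_obs();print(o['time'],R.from_quat(o['tool_rot']).as_matrix().round(3),o['position'])
E
```

```text
top small_jar [([0.448, -0.084, 0.0], 0.67)]
top salt_shaker [([0.441, 0.363, -0.004], 0.67), ([0.622, 0.11, 0.01], 0.23)]
top tall_jar [([0.438, 0.076, 0.0], 0.92), ([0.625, 0.114, 0.012], 0.58)]
top oil_bottle [([0.471, -0.33, -0.0], 0.86)]
top mat_1 [([0.66, -0.186, 0.014], 0.97), ([0.635, 0.01, 0.012], 0.94), ([0.654, -0.087, 0.012], 0.84), ([0.619, 0.114, 0.013], 0.81)]
top candle [([0.626, 0.399, 0.002], 0.79), ([0.624, 0.113, 0.013], 0.16)]
side small_jar [([0.444, -0.083, 0.0], 0.86)]
side salt_shaker [([0.442, 0.361, 0.002], 0.73)]
side tall_jar [([0.435, 0.082, -0.0], 0.7)]
side oil_bottle [([0.467, -0.33, 0.001], 0.89)]
side mat_1 [([0.66, -0.183, 0.011], 0.86), ([0.625, 0.117, 0.01], 0.84), ([0.638, 0.011, 0.014], 0.83), ([0.652, -0.084, 0.014], 0.76)]
side candle [([0.633, 0.396, 0.003], 0.71)]
0.7 [[-0.913  0.408  0.   ]
 [ 0.408  0.913  0.   ]
 [-0.     0.    -1.   ]] [0.25529124 0.57049143 0.24460644]
```

View pics/top0.png

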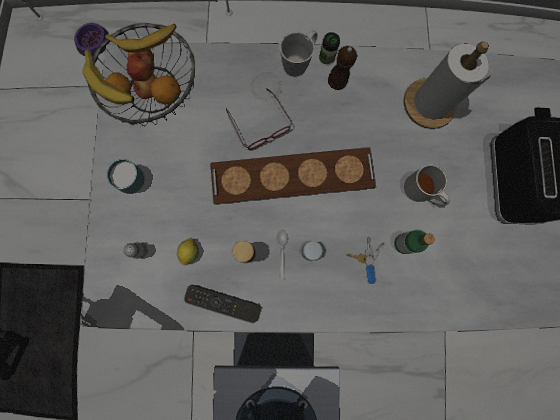

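View pics/side0.png

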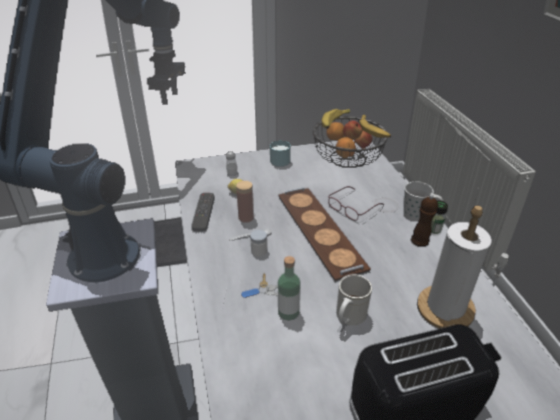

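The candle is at the left (+y), in the top view at about (125,177). So left to right the order is oil bottle, tall jar, salt shaker, small jar. I'll refine the positions from pixels.

```bash
python3 - <<'E'
from h import *
c=robot.camera('top');im=c['img']
hsv=cv2.cvtColor(im,cv2.COLOR_RGB2HSV)
for u,v in [(236,180),(274,177),(313,173),(349,169)]:
    m=np.zeros(im.shape[:2],np.uint8); cv2.circle(m,(u,v),18,1,-1)
    ys,xs=np.where((m>0)&(hsv[...,2]>120)); print('mat',len(xs),pix2w(c,(xs.mean(),ys.mean()),.016).round(4)[:2])
cv2.imwrite('pics/crops.png',np.hstack([cv2.resize(im[y-20:y+20,x-20:x+20,::-1],(400//2,200),interpolation=0) for x,y in [(313,250),(134,250),(244,251),(415,241)]]))
for n,u,z in [('jar',(313,250),.062),('salt',(131,250),.09),('tall',(243,251),.125),('oil',(429,239),.18)]: print(n,pix2w(c,u,z).round(4)[:2])
E
```

```text
mat 221 [0.6259 0.1176]
mat 221 [0.6373 0.0157]
mat 207 [ 0.6487 -0.0831]
mat 204 [ 0.6609 -0.1814]
jar [ 0.4448 -0.0828]
salt [0.4359 0.353 ]
tall [0.4374 0.083 ]
oil [ 0.4655 -0.3265]
```

View pics/crops.png

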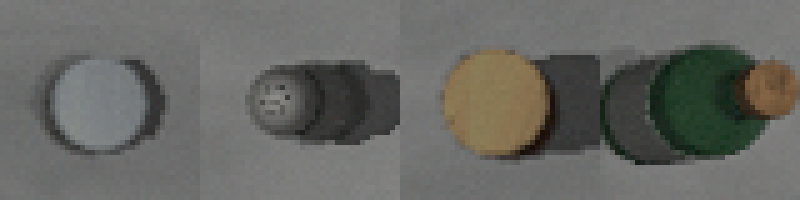

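Call:
{"op": "move_arm", "data": {"series": "0 0 0 0 0 7;0 0 0 0 0 14;0 0 0 0 0 21;0 0 0 0 0 28;0 0 0 0 0 35;0 0 0 0 0 42;0 0 0 0 0 49;0 0 0 0 0 56", "jaw": 1}}

```text
time: 1.42
position: [0.2553, 0.5705, 0.2446]
tool_rot: [0.646, 0.763, 0.0, -0.0]
ft_force: [-0.3, -0.8, 0.4]
grip_width: 0.0873
grip_force: 0.0
```

The crops show the lid and cap centres: jar at about (313,251), salt at (129,250), tall at (243,252), oil cork at (430,239). These agree with the networks to within a few mm.

Call:
{"op": "move_arm", "data": {"series": "0 0 0 0 0 7;0 0 0 0 0 9.9;0 0 0 0 0 9.9"}}

```text
time: 1.67
position: [0.2553, 0.5705, 0.2446]
tool_rot: [0.707, 0.707, 0.0, 0.0]
ft_force: [0.4, 0.9, -0.8]
grip_width: 0.0874
grip_force: 0.0
```

Call:
{"op": "move_arm", "data": {"series": "-330 96 0 0 0 0;-330 96 0 0 0 0;-330 96 0 0 0 0;-330 96 0 0 0 0;-330 96 0 0 0 0;-330 96 0 0 0 0;-330 96 0 0 0 0;-330 96 0 0 0 0"}}

```text
time: 2.33
position: [0.3485, 0.2487, 0.2449]
tool_rot: [0.706, 0.708, 0.0, 0.0]
ft_force: [0.5, 0.4, 0.3]
grip_width: 0.0869
grip_force: 0.0
```

Call:
{"op": "move_arm", "data": {"series": "-323 95 0 0 0 0;-323 95 0 0 0 0;-323 95 0 0 0 0;-323 95 0 0 0 0;-323 95 0 0 0 0;-323 95 0 0 0 0;-323 95 0 0 0 0;-323 95 0 0 0 0"}}

```text
time: 3.0
position: [0.4426, -0.0717, 0.2449]
tool_rot: [0.707, 0.707, 0.0, 0.0]
ft_force: [1.2, -0.2, -0.7]
grip_width: 0.0872
grip_force: 0.0
```

Call:
{"op": "move_arm", "data": {"series": "-11 3 -0 0 0 0;-11 3 40 0 0 0;-11 3 80 0 0 0;-11 3 120 0 0 0;-11 3 120 0 0 0;-11 3 120 0 0 0"}}

```text
time: 3.5
position: [0.4438, -0.0795, 0.1229]
tool_rot: [0.707, 0.707, -0.001, -0.003]
ft_force: [-1.0, 0.0, 0.2]
grip_width: 0.0872
grip_force: 0.0
```

Call:
{"op": "move_arm", "data": {"series": "-3 2 30 0 0 0;-3 2 60 0 0 0;-3 2 84 0 0 0;-3 2 84 0 0 0;-3 2 84 0 0 0"}}

```text
time: 3.92
position: [0.4486, -0.0836, 0.0425]
tool_rot: [0.707, 0.707, 0.001, 0.001]
ft_force: [0.6, 0.2, 0.6]
grip_width: 0.0871
grip_force: 0.0
```

```bash
python3 - <<'E'
from h import *
o=robot.get_obs();print(o['position'])
c=robot.camera('top');d=robot.camera('side')
cv2.imwrite('pics/a.png',np.hstack([cv2.resize(c['img'][200:300,263:363,::-1],(400,400)),cv2.resize(d['img'][190:290,210:310,::-1],(400,400))]))
E
```

```text
[ 0.4486181  -0.0836299   0.04253827]
```

View pics/a.png

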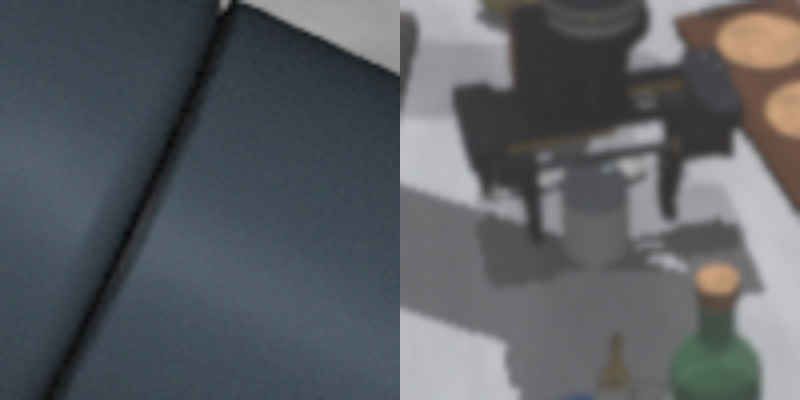

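The jar sits between the fingers (side crop, about (597,215)), so I'll close on it.

Call:
{"op": "move_arm", "data": {"series": "0 0 3 0 0 0;0 0 3 0 0 0;0 0 3 0 0 0;0 0 3 0 0 0;0 0 3 0 0 0;0 0 3 0 0 0;0 0 3 0 0 0;0 0 3 0 0 0", "jaw": 0, "newtons": 25}}

```text
time: 4.68
position: [0.4469, -0.0833, 0.0375]
tool_rot: [0.707, 0.707, -0.0, -0.001]
ft_force: [-1.2, -0.3, 2.7]
grip_width: 0.0475
grip_force: 25.0
```

Call:
{"op": "move_arm", "data": {"series": "0 0 -20 0 0 0;0 0 -45 0 0 0;0 0 -70 0 0 0;-13 30 -70 0 0 0;-30 65 -70 0 0 0;-46 100 -70 0 0 0;-62 135 -70 0 0 0;-78 170 -70 0 0 0"}}

```text
time: 5.35
position: [0.6184, -0.1619, 0.1073]
tool_rot: [0.707, 0.707, -0.0, -0.0]
ft_force: [1.4, 0.3, -2.5]
grip_width: 0.0478
grip_force: 25.0
```

Call:
{"op": "move_arm", "data": {"series": "-15 30 0 0 0 0;-21 44 0 0 0 0;-21 44 0 0 0 0;-21 44 0 0 0 0;-21 44 0 0 0 0"}}

```text
time: 5.77
position: [0.6592, -0.1813, 0.1064]
tool_rot: [0.707, 0.707, -0.001, -0.002]
ft_force: [-1.0, 0.1, -1.1]
grip_width: 0.0476
grip_force: 25.0
```

```bash
python3 - <<'E'
from h import *
o=robot.get_obs();print(o['position'],o['grip_width'])
c=robot.camera('top');d=robot.camera('side')
for n,c in [('s',d)]: print(robot.tip_of(c,'small_jar'))
cv2.imwrite('pics/b.png',np.hstack([cv2.resize(d['img'][190:290,270:370,::-1],(400,400))]))
E
```

```text
[ 0.65920001 -0.18130072  0.10637246] 0.04762924881494835
[{'xyz': [0.6611, -0.1836, 0.0696], 'p': 0.69}]
```

View pics/b.png

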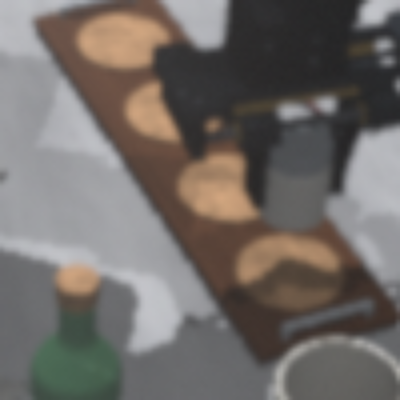

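Call:
{"op": "move_arm", "data": {"series": "-1 1 20 0 0 0;-1 1 38 0 0 0;-1 1 48 0 0 0;-1 1 52 0 0 0;-1 1 54 0 0 0;-1 1 54 0 0 0;-1 1 54 0 0 0"}}

```text
time: 6.5
position: [0.663, -0.1837, 0.0544]
tool_rot: [0.707, 0.707, 0.0, 0.001]
ft_force: [-0.5, -0.3, -0.9]
grip_width: 0.0474
grip_force: 25.0
```

Call:
{"op": "move_arm", "data": {"series": "0 0 0 0 0 0;0 0 0 0 0 0;0 0 0 0 0 0;0 0 0 0 0 0;0 0 0 0 0 0;0 0 -20 0 0 0;0 0 -50 0 0 0;0 0 -90 0 0 0", "jaw": 1}}

```text
time: 7.17
position: [0.6601, -0.1826, 0.1412]
tool_rot: [0.707, 0.707, -0.001, -0.003]
ft_force: [0.7, -0.7, -0.2]
grip_width: 0.0856
grip_force: 0.0
```

Call:
{"op": "move_arm", "data": {"series": "0 0 -40 0 0 0;25 -12 -70 0 0 0;62 -27 -70 0 0 0;99 -42 -70 0 0 0;136 -57 -70 0 0 0;173 -72 -70 0 0 0;210 -87 -70 0 0 0;247 -102 -70 0 0 0"}}

```text
time: 7.83
position: [0.5594, 0.0651, 0.2139]
tool_rot: [0.707, 0.707, 0.0, 0.0]
ft_force: [1.3, 0.8, 0.2]
grip_width: 0.0869
grip_force: 0.0
```

Call:
{"op": "move_arm", "data": {"series": "37 -15 0 0 0 0;74 -30 0 0 0 0;111 -45 0 0 0 0;148 -60 0 0 0 0;185 -75 0 0 0 0;222 -90 0 0 0 0;259 -105 0 0 0 0;290 -118 0 0 0 0"}}

```text
time: 8.5
position: [0.4411, 0.3559, 0.2138]
tool_rot: [0.707, 0.707, 0.0, -0.0]
ft_force: [1.4, 0.5, 0.6]
grip_width: 0.0874
grip_force: 0.0
```

Call:
{"op": "move_arm", "data": {"series": "5 0 0 0 0 0;5 0 0 0 0 0;5 0 0 0 0 0"}}

```text
time: 8.75
position: [0.4424, 0.3585, 0.2136]
tool_rot: [0.707, 0.707, -0.0, 0.0]
ft_force: [0.7, -0.8, 0.1]
grip_width: 0.0868
grip_force: 0.0
```

```bash
python3 - <<'E'
from h import *
o=robot.get_obs();print(o['position'],o['q'])
d=robot.camera('side')
for t in ['small_jar','salt_shaker']: print(t,robot.tip_of(d,t))
E
```

```text
[0.4424254  0.35845019 0.21355358] [ 4.85076427e-01  4.91242343e-01  1.60666244e+00 -7.88653171e-04
  1.04363501e+00  4.84467858e-01]
small_jar [{'xyz': [0.6391, 0.0102, 0.0104], 'p': 0.74}, {'xyz': [0.6615, -0.1851, 0.0159], 'p': 0.64}]
salt_shaker [{'xyz': [0.4407, 0.3572, 0.0001], 'p': 0.54}]
```

Call:
{"op": "move_arm", "data": {"series": "1 -2 40 0 0 0;1 -2 80 0 0 0;1 -2 110 0 0 0;1 -2 130 0 0 0;1 -2 140 0 0 0;1 -2 140 0 0 0"}}

```text
time: 9.4
position: [0.4398, 0.3578, 0.0714]
tool_rot: [0.708, 0.706, -0.002, -0.001]
ft_force: [0.3, -0.5, 0.1]
grip_width: 0.0871
grip_force: 0.0
```

Call:
{"op": "move_arm", "data": {"series": "0 0 0 0 0 0;0 0 0 0 0 0;0 0 0 0 0 0;0 0 0 0 0 0;0 0 0 0 0 0;0 0 0 0 0 0;0 0 0 0 0 0;0 0 0 0 0 0", "jaw": 0, "newtons": 20}}

```text
time: 10.07
position: [0.4404, 0.3597, 0.0738]
tool_rot: [0.707, 0.707, 0.0, 0.0]
ft_force: [0.5, 0.5, 0.6]
grip_width: 0.0415
grip_force: 0.0
```

Call:
{"op": "move_arm", "data": {"series": "0 0 0 0 0 0;0 0 0 0 0 0;0 0 0 0 0 0;0 0 0 0 0 0"}}

```text
time: 10.4
position: [0.4401, 0.3595, 0.0735]
tool_rot: [0.707, 0.707, -0.0, -0.0]
ft_force: [-0.9, 0.1, 0.9]
grip_width: 0.0344
grip_force: 19.9
```

Call:
{"op": "move_arm", "data": {"series": "0 0 -20 0 0 0;0 0 -50 0 0 0;0 0 -80 0 0 0;-15 7 -100 0 0 0;-45 21 -100 0 0 0;-81 38 -100 0 0 0;-117 55 -100 0 0 0;-153 72 -100 0 0 0"}}

```text
time: 11.07
position: [0.5128, 0.2053, 0.1736]
tool_rot: [0.707, 0.707, 0.0, 0.0]
ft_force: [0.1, 0.2, -1.6]
grip_width: 0.0341
grip_force: 19.7
```

Call:
{"op": "move_arm", "data": {"series": "-36 17 0 0 0 0;-72 34 0 0 0 0;-108 51 0 0 0 0;-144 68 0 0 0 0;-180 85 0 0 0 0;-216 102 0 0 0 0;-250 118 0 0 0 0;-275 130 0 0 0 0"}}

```text
time: 11.73
position: [0.6436, -0.0721, 0.1732]
tool_rot: [0.708, 0.706, 0.0, 0.001]
ft_force: [0.5, -0.8, -2.1]
grip_width: 0.0348
grip_force: 19.7
```

Call:
{"op": "move_arm", "data": {"series": "-12 6 0 0 0 0;-16 8 0 0 0 0;-16 8 0 0 0 0;-16 8 0 0 0 0;-16 8 0 0 0 0"}}

```text
time: 12.15
position: [0.6492, -0.0822, 0.1733]
tool_rot: [0.706, 0.708, -0.0, -0.001]
ft_force: [-0.6, -0.2, -0.9]
grip_width: 0.0349
grip_force: 19.7
```

```bash
python3 - <<'E'
from h import *
o=robot.get_obs();print(o['position'],o['grip_width'])
d=robot.camera('side')
for t in ['small_jar','salt_shaker']: print(t,robot.tip_of(d,t))
cv2.imwrite('pics/b2.png',np.hstack([cv2.resize(d['img'][170:290,260:380,::-1],(480,480))]))
E
```

```text
[ 0.64921726 -0.08223821  0.17329159] 0.034884540398994045
small_jar [{'xyz': [0.6637, -0.1849, 0.0177], 'p': 0.67}, {'xyz': [0.6492, -0.0815, 0.101], 'p': 0.42}]
salt_shaker [{'xyz': [0.6515, -0.081, 0.1007], 'p': 0.71}, {'xyz': [0.4693, -0.3307, 0.0], 'p': 0.63}, {'xyz': [0.624, 0.1109, 0.0137], 'p': 0.56}]
```

View pics/b2.png

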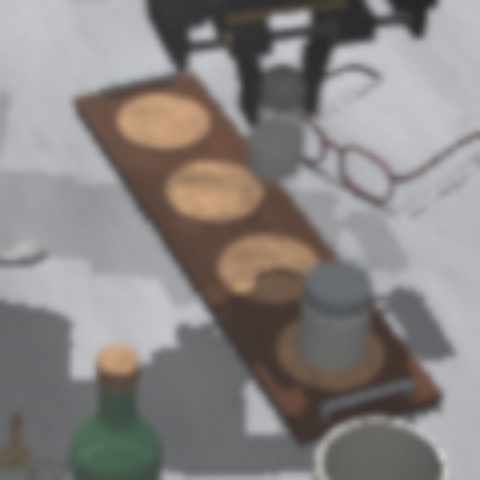

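Call:
{"op": "move_arm", "data": {"series": "-2 1 30 0 0 0;-2 1 55 0 0 0;-2 1 70 0 0 0;-2 1 78 0 0 0;-2 1 82 0 0 0;-2 1 84 0 0 0;-2 1 84 0 0 0;-2 1 84 0 0 0"}}

```text
time: 12.97
position: [0.6523, -0.0866, 0.0908]
tool_rot: [0.707, 0.707, 0.001, 0.001]
ft_force: [0.6, -0.2, -0.7]
grip_width: 0.0346
grip_force: 19.7
```

Call:
{"op": "move_arm", "data": {"series": "0 0 0 0 0 0;0 0 0 0 0 0;0 0 0 0 0 0;0 0 0 0 0 0;0 0 0 0 0 0;0 0 -25 0 0 0;0 0 -60 0 0 0;0 0 -100 0 0 0", "jaw": 1}}

```text
time: 13.63
position: [0.6497, -0.0861, 0.1884]
tool_rot: [0.707, 0.707, -0.001, -0.002]
ft_force: [0.9, 0.3, 0.5]
grip_width: 0.0797
grip_force: 0.0
```

Call:
{"op": "move_arm", "data": {"series": "10 -10 -12 0 0 0;35 -44 -12 0 0 0;60 -76 -12 0 0 0;85 -108 -12 0 0 0;110 -140 -12 0 0 0;135 -172 -12 0 0 0;155 -198 -12 0 0 0;167 -213 -12 0 0 0"}}

```text
time: 14.3
position: [0.4338, 0.0825, 0.2015]
tool_rot: [0.707, 0.708, -0.001, -0.002]
ft_force: [-0.5, -0.8, -1.0]
grip_width: 0.087
grip_force: 0.0
```

Call:
{"op": "move_arm", "data": {"series": "0 0 0 0 0 0;0 0 0 0 0 0;0 0 0 0 0 0"}}

```text
time: 14.55
position: [0.4401, 0.0802, 0.2021]
tool_rot: [0.707, 0.707, 0.001, 0.001]
ft_force: [-0.3, 0.6, -0.3]
grip_width: 0.087
grip_force: 0.0
```

```bash
python3 - <<'E'
from h import *
o=robot.get_obs();print(o['position'],o['grip_width'])
d=robot.camera('side')
for t in ['salt_shaker','tall_jar','mat_1']: print(t,[(x['xyz'],x['p']) for x in robot.tip_of(d,t)])
E
```

```text
[0.44011742 0.08016523 0.20206883] 0.08701475076283972
salt_shaker [([0.6531, -0.0889, 0.0159], 0.6)]
tall_jar [([0.4364, 0.0813, -0.0003], 0.91)]
mat_1 [([0.6266, 0.1132, 0.0126], 0.83), ([0.64, 0.0111, 0.0101], 0.48)]
```

Call:
{"op": "move_arm", "data": {"series": "1 -1 30 0 0 0;1 -1 60 0 0 0;1 -1 85 0 0 0;1 -1 100 0 0 0;1 -1 104 0 0 0;1 -1 104 0 0 0"}}

```text
time: 15.25
position: [0.4373, 0.0812, 0.0964]
tool_rot: [0.707, 0.707, -0.001, -0.001]
ft_force: [-0.2, -0.1, -0.2]
grip_width: 0.0869
grip_force: 0.0
```

Call:
{"op": "move_arm", "data": {"series": "0 0 0 0 0 0;0 0 0 0 0 0;0 0 0 0 0 0;0 0 0 0 0 0;0 0 0 0 0 0;0 0 0 0 0 0;0 0 0 0 0 0;0 0 0 0 0 0", "jaw": 0, "newtons": 30}}

```text
time: 15.92
position: [0.4378, 0.0816, 0.0979]
tool_rot: [0.707, 0.707, 0.0, 0.0]
ft_force: [0.3, -0.0, 2.7]
grip_width: 0.0498
grip_force: 30.0
```

Call:
{"op": "move_arm", "data": {"series": "0 0 0 0 0 0;0 0 0 0 0 0"}}

```text
time: 16.08
position: [0.4379, 0.0816, 0.0979]
tool_rot: [0.707, 0.707, 0.0, 0.0]
ft_force: [-1.0, 0.2, 5.0]
grip_width: 0.0494
grip_force: 30.0
```

Call:
{"op": "move_arm", "data": {"series": "0 0 -20 0 0 0;0 0 -45 0 0 0;0 0 -60 0 0 0;-10 28 -60 0 0 0;-22 62 -60 0 0 0;-34 97 -60 0 0 0;-46 132 -60 0 0 0;-58 166 -60 0 0 0"}}

```text
time: 16.75
position: [0.6038, 0.0231, 0.1566]
tool_rot: [0.707, 0.707, -0.001, -0.001]
ft_force: [0.8, 0.5, -2.6]
grip_width: 0.0495
grip_force: 30.0
```

Call:
{"op": "move_arm", "data": {"series": "-8 24 0 0 0 0;-12 34 0 0 0 0;-12 34 0 0 0 0;-12 34 0 0 0 0;-12 34 0 0 0 0"}}

```text
time: 17.17
position: [0.6348, 0.0123, 0.1562]
tool_rot: [0.707, 0.707, -0.001, -0.002]
ft_force: [-0.6, 0.2, -3.8]
grip_width: 0.0493
grip_force: 30.0
```

```bash
python3 - <<'E'
from h import *
o=robot.get_obs();print(o['position'],o['grip_width'])
d=robot.camera('side')
for t in ['tall_jar']: print(t,robot.tip_of(d,t))
cv2.imwrite('pics/b3.png',np.hstack([cv2.resize(d['img'][150:290,250:390,::-1],(560,560))]))
E
```

```text
[0.63480656 0.01228639 0.15623871] 0.049289783283933526
tall_jar [{'xyz': [0.6343, 0.0117, 0.0573], 'p': 0.92}, {'xyz': [0.4671, -0.3313, 0.0009], 'p': 0.32}]
```

View pics/b3.png

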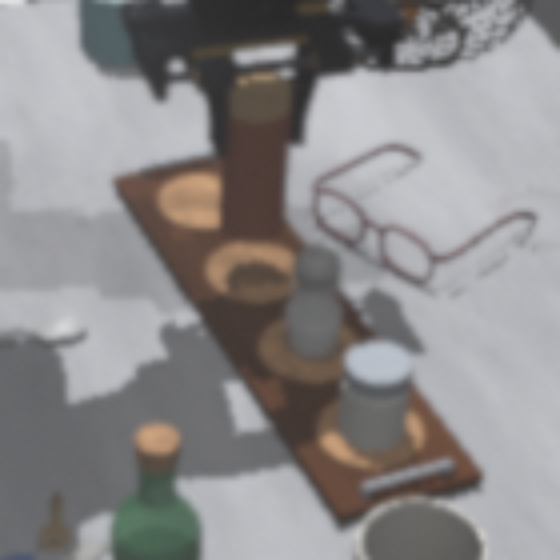

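Both placed pieces stand centred on their mats, at about (313,345) and (373,432). I'll lower the tall jar.

Call:
{"op": "move_arm", "data": {"series": "0 2 18 0 0 0;0 2 32 0 0 0;0 2 39 0 0 0;0 2 42 0 0 0;0 2 44 0 0 0;0 2 44 0 0 0;0 2 44 0 0 0"}}

```text
time: 17.85
position: [0.6399, 0.0116, 0.1143]
tool_rot: [0.707, 0.707, 0.001, 0.001]
ft_force: [1.0, -0.8, -2.8]
grip_width: 0.0493
grip_force: 30.0
```

Call:
{"op": "move_arm", "data": {"series": "0 0 0 0 0 0;0 0 0 0 0 0;0 0 0 0 0 0;0 0 0 0 0 0;0 0 0 0 0 0;0 0 -25 0 0 0;0 0 -60 0 0 0;0 0 -100 0 0 0", "jaw": 1}}

```text
time: 18.52
position: [0.6378, 0.0117, 0.2125]
tool_rot: [0.707, 0.707, -0.002, -0.002]
ft_force: [0.9, 0.5, -0.1]
grip_width: 0.0856
grip_force: 0.0
```

Call:
{"op": "move_arm", "data": {"series": "0 0 -30 0 0 0;-25 -12 -37 0 0 0;-60 -30 -37 0 0 0;-95 -48 -37 0 0 0;-130 -66 -37 0 0 0;-165 -83 -37 0 0 0;-200 -100 -37 0 0 0;-235 -118 -37 0 0 0"}}

```text
time: 19.18
position: [0.5204, -0.2249, 0.2509]
tool_rot: [0.707, 0.707, 0.0, 0.0]
ft_force: [-0.2, -0.5, 0.6]
grip_width: 0.0869
grip_force: 0.0
```

Call:
{"op": "move_arm", "data": {"series": "-35 -17 0 0 0 0;-70 -35 0 0 0 0;-95 -47 0 0 0 0;-105 -51 0 0 0 0;-105 -51 0 0 0 0;-105 -51 0 0 0 0"}}

```text
time: 19.68
position: [0.4703, -0.3281, 0.2505]
tool_rot: [0.708, 0.707, 0.0, -0.0]
ft_force: [0.5, 0.1, -0.3]
grip_width: 0.0873
grip_force: 0.0
```

```bash
python3 - <<'E'
from h import *
o=robot.get_obs();print(o['position'],o['grip_width'])
d=robot.camera('side');c=robot.camera('top')
for t in ['tall_jar','oil_bottle','salt_shaker','small_jar','mat_1']: print(t,[[(np.round(x['xyz'],3).tolist(),x['p']) for x in robot.tip_of(k,t)] for k in (d,c)])
E
```

```text
[ 0.47026893 -0.32809295  0.2505224 ] 0.08729064982418061
tall_jar [[([0.64, 0.013, 0.015], 0.66)], [([0.638, 0.01, 0.017], 0.55)]]
oil_bottle [[([0.467, -0.33, -0.001], 0.82)], [([0.469, -0.331, -0.005], 0.84), ([0.639, 0.013, 0.016], 0.59)]]
salt_shaker [[([0.654, -0.086, 0.017], 0.75), ([0.629, 0.398, 0.002], 0.42)], [([0.654, -0.084, 0.01], 0.7)]]
small_jar [[([0.663, -0.185, 0.016], 0.81)], [([0.662, -0.182, 0.018], 0.77)]]
mat_1 [[([0.628, 0.395, 0.003], 0.67), ([0.658, -0.182, 0.013], 0.63), ([0.651, -0.085, 0.017], 0.53), ([0.638, 0.015, 0.011], 0.4)], [([0.623, 0.113, 0.008], 0.83), ([0.659, -0.182, 0.015], 0.67), ([0.64, 0.008, 0.013], 0.63), ([0.651, -0.089, 0.011], 0.56)]]
```

Everything placed is on target to within about 3 mm. Now the bottle.

Call:
{"op": "move_arm", "data": {"series": "-2 -1 25 0 0 0;-2 -1 50 0 0 0;-2 -1 75 0 0 0;-2 -1 92 0 0 0;-2 -1 97 0 0 0;-2 -1 97 0 0 0"}}

```text
time: 20.78
position: [0.4686, -0.3298, 0.1521]
tool_rot: [0.707, 0.707, 0.0, -0.002]
ft_force: [0.5, -0.1, -0.2]
grip_width: 0.0871
grip_force: 0.0
```

Call:
{"op": "move_arm", "data": {"series": "0 0 0 0 0 0;0 0 0 0 0 0;0 0 0 0 0 0;0 0 0 0 0 0;0 0 0 0 0 0;0 0 0 0 0 0;0 0 0 0 0 0;0 0 0 0 0 0", "jaw": 0, "newtons": 40}}

```text
time: 21.45
position: [0.4693, -0.3305, 0.1537]
tool_rot: [0.707, 0.707, -0.0, 0.0]
ft_force: [0.1, 0.2, -0.4]
grip_width: 0.0414
grip_force: 0.0
```

Call:
{"op": "move_arm", "data": {"series": "0 0 0 0 0 0;0 0 0 0 0 0;0 0 0 0 0 0;0 0 0 0 0 0;0 0 0 0 0 0;0 0 0 0 0 0"}}

```text
time: 21.95
position: [0.4692, -0.3304, 0.1535]
tool_rot: [0.707, 0.707, -0.0, -0.0]
ft_force: [-0.4, -0.2, 0.6]
grip_width: 0.0252
grip_force: 36.2
```

Call:
{"op": "move_arm", "data": {"series": "0 0 0 0 0 0;0 0 0 0 0 0;0 0 0 0 0 0"}}

```text
time: 22.2
position: [0.4692, -0.3304, 0.1535]
tool_rot: [0.707, 0.707, -0.0, -0.0]
ft_force: [0.3, -0.6, 0.1]
grip_width: 0.0253
grip_force: 36.2
```

Call:
{"op": "move_arm", "data": {"series": "0 0 -10 0 0 0;0 0 -30 0 0 0;0 0 -50 0 0 0;0 0 -65 0 0 0;10 1 -70 0 0 0;30 3 -70 0 0 0;55 5 -70 0 0 0;80 7 -70 0 0 0"}}

```text
time: 22.87
position: [0.4758, -0.2488, 0.2233]
tool_rot: [0.708, 0.707, 0.0, -0.001]
ft_force: [-0.2, -0.0, -2.4]
grip_width: 0.0253
grip_force: 36.0
```

Call:
{"op": "move_arm", "data": {"series": "27 2 0 0 0 0;54 4 0 0 0 0;81 6 0 0 0 0;108 8 0 0 0 0;135 10 0 0 0 0;162 12 0 0 0 0;189 14 0 0 0 0;216 16 0 0 0 0"}}

```text
time: 23.53
position: [0.4913, -0.0322, 0.2232]
tool_rot: [0.707, 0.707, -0.0, -0.001]
ft_force: [-0.3, 0.9, -2.3]
grip_width: 0.0249
grip_force: 36.0
```

Call:
{"op": "move_arm", "data": {"series": "27 2 0 0 0 0;54 4 0 0 0 0;81 6 0 0 0 0;105 8 0 0 0 0;125 12 0 0 0 0;138 25 0 0 0 0;145 45 0 0 0 0;149 70 0 0 0 0"}}

```text
time: 24.2
position: [0.5601, 0.117, 0.2229]
tool_rot: [0.706, 0.708, -0.001, -0.002]
ft_force: [0.1, -1.1, -2.0]
grip_width: 0.0248
grip_force: 36.0
```

Call:
{"op": "move_arm", "data": {"series": "0 25 0 0 0 0;0 45 0 0 0 0;0 57 0 0 0 0;0 62 0 0 0 0;0 62 0 0 0 0;0 62 0 0 0 0"}}

```text
time: 24.7
position: [0.6228, 0.1149, 0.2228]
tool_rot: [0.707, 0.707, -0.001, -0.001]
ft_force: [-0.9, -0.5, -2.4]
grip_width: 0.0247
grip_force: 36.0
```

```bash
python3 - <<'E'
from h import *
o=robot.get_obs();print(o['position'],o['grip_width'])
d=robot.camera('side')
for t in ['oil_bottle']: print(t,robot.tip_of(d,t))
cv2.imwrite('pics/b4.png',np.hstack([cv2.resize(d['img'][110:290,220:400,::-1],(560,560))]))
E
```

```text
[0.62277265 0.11494231 0.22279023] 0.024748337837578196
oil_bottle [{'xyz': [0.621, 0.1164, 0.0677], 'p': 0.98}]
```

View pics/b4.png

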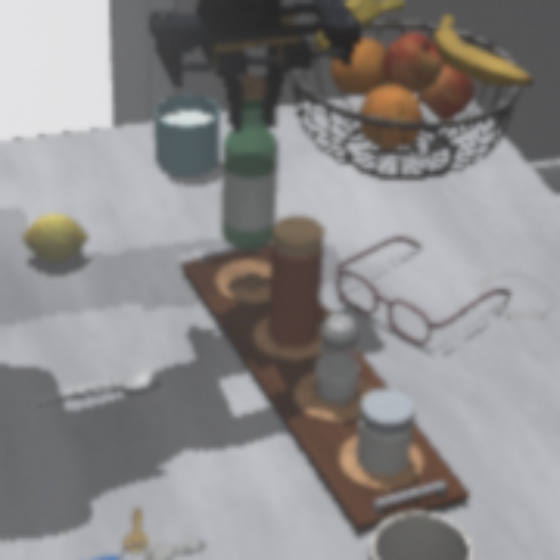

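The bottle hangs upright above mat_1, and the three others stand on their mats. I'll lower it.

Call:
{"op": "move_arm", "data": {"series": "0 1 18 0 0 0;0 1 35 0 0 0;0 1 45 0 0 0;0 1 50 0 0 0;0 1 53 0 0 0;0 1 54 0 0 0;0 1 54 0 0 0;0 1 54 0 0 0"}}

```text
time: 25.47
position: [0.6259, 0.1146, 0.1703]
tool_rot: [0.707, 0.707, 0.001, 0.001]
ft_force: [0.1, -0.3, -3.1]
grip_width: 0.0252
grip_force: 36.0
```

Call:
{"op": "move_arm", "data": {"series": "0 0 0 0 0 0;0 0 0 0 0 0;0 0 0 0 0 0;0 0 0 0 0 0;0 0 0 0 0 0;0 0 0 0 0 0;0 0 0 0 0 0;0 0 0 0 0 0", "jaw": 1}}

```text
time: 26.13
position: [0.6254, 0.1146, 0.1696]
tool_rot: [0.707, 0.707, 0.0, 0.0]
ft_force: [0.0, 1.0, 0.2]
grip_width: 0.0705
grip_force: 0.0
```

Call:
{"op": "move_arm", "data": {"series": "0 0 -20 0 0 0;0 0 -45 0 0 0;0 0 -75 0 0 0;0 0 -105 0 0 0;0 -40 -110 0 0 0;0 -80 -110 0 0 0;40 -110 -110 0 0 0;80 -140 -110 0 0 0"}}

```text
time: 26.8
position: [0.4937, 0.1805, 0.2799]
tool_rot: [0.709, 0.706, 0.0, 0.0]
ft_force: [-0.3, 1.5, 0.0]
grip_width: 0.0869
grip_force: 0.0
```

Call:
{"op": "move_arm", "data": {"series": "40 -5 0 0 0 0;80 -10 0 0 0 0;120 -15 0 0 0 0;160 -20 0 0 0 0;200 -25 0 0 0 0;200 -25 0 0 0 0;200 -25 0 0 0 0;200 -25 0 0 0 0"}}

```text
time: 27.47
position: [0.47, 0.3809, 0.2792]
tool_rot: [0.707, 0.707, -0.001, 0.0]
ft_force: [0.3, -0.2, -0.2]
grip_width: 0.0867
grip_force: 0.0
```

```bash
python3 - <<'E'
from h import *
o=robot.get_obs();print(o['position'],o['grip_width'],o['joint_velocities'])
d=robot.camera('side');c=robot.camera('top')
for t in ['oil_bottle','tall_jar','salt_shaker','small_jar']: print(t,[[(np.round(x['xyz'],3).tolist(),x['p']) for x in robot.tip_of(k,t)][:1] for k in (d,c)])
cv2.imwrite('pics/f.png',np.hstack([cv2.resize(c['img'][130:230,200:400,::-1],(400,200)),cv2.resize(d['img'][150:290,250:390,::-1],(400,400))[100:300]]))
cv2.imwrite('pics/f.png',np.hstack([cv2.resize(c['img'][130:230,200:390,::-1],(380,400)),cv2.resize(d['img'][130:290,240:400,::-1],(400,400))]))
E
```

```text
[0.47002894 0.3808759  0.27920598] 0.08673592581986805 [-0.03260185 -0.0104957   0.01300933  0.00071367 -0.00065597  0.0001112 ]
oil_bottle [[([0.626, 0.112, 0.016], 0.7)], [([0.627, 0.116, 0.016], 0.63)]]
tall_jar [[([0.638, 0.012, 0.019], 0.66)], [([0.64, 0.01, 0.017], 0.93)]]
salt_shaker [[([0.649, -0.087, 0.017], 0.93)], [([0.655, -0.085, 0.01], 0.65)]]
small_jar [[([0.665, -0.183, 0.019], 0.75)], [([0.666, -0.182, 0.019], 0.81)]]
```

View pics/f.png

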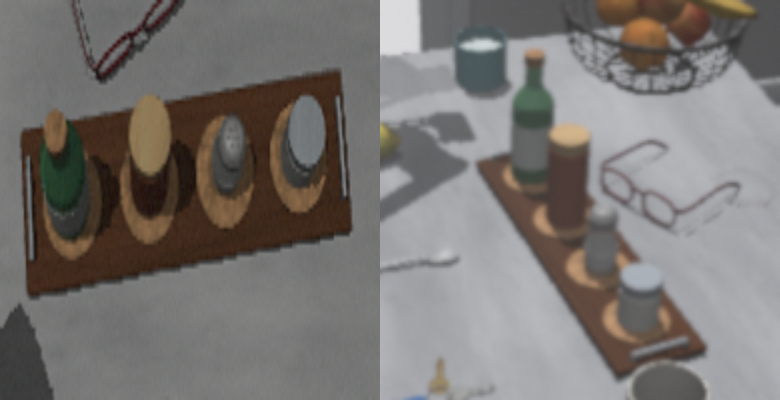

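All four stand upright on their mats in the right order, with the bottle nearest the candle.

```bash
python3 -c "
from rig import robot
print(robot.hand_in())"
```

```text
the job is handed in; nothing more can be done
None
```

The job is handed in: oil bottle (mat_1, nearest the candle), tall jar, salt shaker and small jar (mat_4) all stand upright within a few millimetres of their mat centres, finished at about 27 s of the 106 s allowed, though the judge's result was not returned.

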